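# Find the pump with its motor and lay it in the cradle

### The job

One of the four identical pump housings in the blue tray still has its motor in it and is clearly heavier than the empty ones: feel which it is by lifting them. Lay that one gently on its side in the orange cradle, nozzle pointing away from the end plate, and slide it along until its flat foot is fully home against the plate. Leave the three empty housings standing upright in the tray and do not disturb the other things on the bench.

Things in the scene. Friction and masses are not known exactly. Their poses are not given: they have to be found in the camera images.
- pump_a: One of four identical-looking pump housings: upright silver cylinder, 48 mm diameter, 110 mm long, black band at foot and head, brass nozzle (14 mm wide, 14 mm long) on top. Three are empty, about 0.18 kg; one holds its motor, 0.55 to 0.75 kg in all (motor rattles a few mm). Nothing outside shows which. Origin: centre of the flat foot; z along the axis to the nozzle.
- pump_b: One of four identical-looking pump housings: upright silver cylinder, 48 mm diameter, 110 mm long, black band at foot and head, brass nozzle (14 mm wide, 14 mm long) on top. Three are empty, about 0.18 kg; one holds its motor, 0.55 to 0.75 kg in all (motor rattles a few mm). Nothing outside shows which. Origin: centre of the flat foot; z along the axis to the nozzle.
- pump_c: One of four identical-looking pump housings: upright silver cylinder, 48 mm diameter, 110 mm long, black band at foot and head, brass nozzle (14 mm wide, 14 mm long) on top. Three are empty, about 0.18 kg; one holds its motor, 0.55 to 0.75 kg in all (motor rattles a few mm). Nothing outside shows which. Origin: centre of the flat foot; z along the axis to the nozzle.
- pump_d: One of four identical-looking pump housings: upright silver cylinder, 48 mm diameter, 110 mm long, black band at foot and head, brass nozzle (14 mm wide, 14 mm long) on top. Three are empty, about 0.18 kg; one holds its motor, 0.55 to 0.75 kg in all (motor rattles a few mm). Nothing outside shows which. Origin: centre of the flat foot; z along the axis to the nozzle.
- tray: Blue fixed tray, 110 x 370 mm, floor 5 mm above the bench, rim 16 mm high; the four housings stand on its midline (its y axis) at y = -132, -44, 44 and 132 mm. Origin: centre of its underside; x points across the row, away from the robot.
- cradle: Fixed cradle on a steel base 170 x 80 mm: orange 90-degree V-trough, x = -65 to 65 mm, edges 40 mm apart and 38 mm above the bench, closed at +x by an upright steel end plate 60 mm wide, 73 mm high. The axis of a housing lying in it is 52 mm above the bench. Origin: underside, below the trough's middle; x along the trough to the plate.
- cradle_stop (a point): Point on the end plate's inner face on the axis of a housing lying in the trough (52 mm above the bench); axes as the cradle's. The foot of the seated housing belongs here.
- tape: Bystander: yellow roll of tape lying flat, 104 mm diameter, 24 mm high; origin under its centre.
- pliers: Bystander: pliers with red handles, 155 mm long, 16 mm high; origin under the rivet, jaws to +x.
- wrench: Bystander: steel wrench, 170 mm long, lying along its x; origin under its middle.
- hose: Bystander: stiff bent piece of black rubber pipe, 22 mm thick, about 120 mm long; origin under its middle.

How it is judged:
At the end, for the whole second after the job is handed in: The heavy housing rests in the trough (over 4 N on the cradle, axis within 0.1 rad), its foot's centre within 4 mm of the end plate and 6 mm sideways and in height of the stop point; the other three stand upright (within 0.1 rad) on the tray floor; all at rest (((angle between the z axis of pump_a and the x axis of cradle, either way round below 0.1 rad and contact force between pump_a and cradle above 4 N and linear speed of pump_a below 0.02 m/s and x of pump_a in the frame of cradle_stop between -0.004 and 0.004 m and y of pump_a in the frame of cradle_stop between -0.006 and 0.006 m and z of pump_a in the frame of cradle_stop between -0.006 and 0.006 m and (angle between pump_b's own z axis and vertical below 0.1 rad and z of pump_b in the frame of tray below 0.012 m and linear speed of pump_b below 0.02 m/s and x of pump_b in the frame of tray between -0.045 and 0.045 m and y of pump_b in the frame of tray between -0.175 and 0.175 m) and (angle between pump_c's own z axis and vertical below 0.1 rad and z of pump_c in the frame of tray below 0.012 m and linear speed of pump_c below 0.02 m/s and x of pump_c in the frame of tray between -0.045 and 0.045 m and y of pump_c in the frame of tray between -0.175 and 0.175 m) and (angle between pump_d's own z axis and vertical below 0.1 rad and z of pump_d in the frame of tray below 0.012 m and linear speed of pump_d below 0.02 m/s and x of pump_d in the frame of tray between -0.045 and 0.045 m and y of pump_d in the frame of tray between -0.175 and 0.175 m)) or (angle between the z axis of pump_b and the x axis of cradle, either way round below 0.1 rad and contact force between pump_b and cradle above 4 N and linear speed of pump_b below 0.02 m/s and x of pump_b in the frame of cradle_stop between -0.004 and 0.004 m and y of pump_b in the frame of cradle_stop between -0.006 and 0.006 m and z of pump_b in the frame of cradle_stop between -0.006 and 0.006 m and (angle between pump_a's own z axis and vertical below 0.1 rad and z of pump_a in the frame of tray below 0.012 m and linear speed of pump_a below 0.02 m/s and x of pump_a in the frame of tray between -0.045 and 0.045 m and y of pump_a in the frame of tray between -0.175 and 0.175 m) and (angle between pump_c's own z axis and vertical below 0.1 rad and z of pump_c in the frame of tray below 0.012 m and linear speed of pump_c below 0.02 m/s and x of pump_c in the frame of tray between -0.045 and 0.045 m and y of pump_c in the frame of tray between -0.175 and 0.175 m) and (angle between pump_d's own z axis and vertical below 0.1 rad and z of pump_d in the frame of tray below 0.012 m and linear speed of pump_d below 0.02 m/s and x of pump_d in the frame of tray between -0.045 and 0.045 m and y of pump_d in the frame of tray between -0.175 and 0.175 m)) or (angle between the z axis of pump_c and the x axis of cradle, either way round below 0.1 rad and contact force between pump_c and cradle above 4 N and linear speed of pump_c below 0.02 m/s and x of pump_c in the frame of cradle_stop between -0.004 and 0.004 m and y of pump_c in the frame of cradle_stop between -0.006 and 0.006 m and z of pump_c in the frame of cradle_stop between -0.006 and 0.006 m and (angle between pump_a's own z axis and vertical below 0.1 rad and z of pump_a in the frame of tray below 0.012 m and linear speed of pump_a below 0.02 m/s and x of pump_a in the frame of tray between -0.045 and 0.045 m and y of pump_a in the frame of tray between -0.175 and 0.175 m) and (angle between pump_b's own z axis and vertical below 0.1 rad and z of pump_b in the frame of tray below 0.012 m and linear speed of pump_b below 0.02 m/s and x of pump_b in the frame of tray between -0.045 and 0.045 m and y of pump_b in the frame of tray between -0.175 and 0.175 m) and (angle between pump_d's own z axis and vertical below 0.1 rad and z of pump_d in the frame of tray below 0.012 m and linear speed of pump_d below 0.02 m/s and x of pump_d in the frame of tray between -0.045 and 0.045 m and y of pump_d in the frame of tray between -0.175 and 0.175 m)) or (angle between the z axis of pump_d and the x axis of cradle, either way round below 0.1 rad and contact force between pump_d and cradle above 4 N and linear speed of pump_d below 0.02 m/s and x of pump_d in the frame of cradle_stop between -0.004 and 0.004 m and y of pump_d in the frame of cradle_stop between -0.006 and 0.006 m and z of pump_d in the frame of cradle_stop between -0.006 and 0.006 m and (angle between pump_a's own z axis and vertical below 0.1 rad and z of pump_a in the frame of tray below 0.012 m and linear speed of pump_a below 0.02 m/s and x of pump_a in the frame of tray between -0.045 and 0.045 m and y of pump_a in the frame of tray between -0.175 and 0.175 m) and (angle between pump_b's own z axis and vertical below 0.1 rad and z of pump_b in the frame of tray below 0.012 m and linear speed of pump_b below 0.02 m/s and x of pump_b in the frame of tray between -0.045 and 0.045 m and y of pump_b in the frame of tray between -0.175 and 0.175 m) and (angle between pump_c's own z axis and vertical below 0.1 rad and z of pump_c in the frame of tray below 0.012 m and linear speed of pump_c below 0.02 m/s and x of pump_c in the frame of tray between -0.045 and 0.045 m and y of pump_c in the frame of tray between -0.175 and 0.175 m)))); the robot touches nothing.
It fails at once if a housing is dropped or rammed into the cradle (over 60 N) (contact force between any of pump_a, pump_b, pump_c, pump_d and cradle above 60 N).
It fails at once if a bystander (tape, pliers, wrench, hose) is moved by more than 30 mm (distance of any of tape, pliers, wrench, hose from where it was at the start of the episode above 0.03 m).
It also fails if it takes over 72 s, if anything falls off the work surface, if the arm or the gripper's body presses on something with over 40 N, if the wrist force passes 120 N, or if a joint passes its speed limit or range.

### The arm

A 6-joint arm with a two-finger parallel gripper is mounted at the origin on the work surface. World frame = base frame: x ahead of the robot, y to its left, z up, the work surface at z = 0. Lengths are in m, angles in rad, forces in N, time in s.
With the tool pointing down it reaches from about 0.35 to 0.775 m from the base axis. Payload 5.5 kg.
Tool frame: the origin (TCP) lies at the very end of the fingers, on their centre line; the grasp point (between the pads) lies 19 mm behind it; z points along the fingers, y is the line along which they close (so a half turn about z gives the same grasp; the last joint's range is limited). The gripper opens to 85 mm and grips with 20 to 120 N. Pads are 22 mm wide; open, the fingers measure 114 mm over their backs; the gripper's body (76 mm by 85 mm) begins 54 mm behind the grasp point. The pads swing forward as they close: fully open they stand 13 mm farther back than shut.
Start: joints at [-1.413, 0.313, 0.046, 1.304, 0, 1.431], TCP at [0.169, -0.55, 0.231] pointing down, gripper open.
Joint ranges: [-2.76, 2.76], [-0.86, 1.69], [-1.03, 1.26], [-2.2, 2.34], [-1.47, 1.5], [-3.14, 3.14]. Speed limits (rad/s): [2.57, 2.57, 3.14, 3.14, 3.14, 3.14].

### API

Orientations are given as a rotation vector (axis times angle).
In Python, from station import bot, viewer gives the robot as it stands.
- The arm moves only by the shell command python3 -m jog 'ROWS' [OPENING] [FORCE]. ROWS is JSON, a list of rows, each a list of 4 numbers: the shift along the tool's x, y, z as a fraction of full scale, then the turn about the tool's z as a fraction of full scale. In form: [[dx, dy, dz, spin], ...]. A call has 1 to 20 rows; each row is the pose to reach, as a shift and turn from the pose commanded when the call began, along the tool's axes at that moment, turning the shorter way round; what a row does not reach only later rows make up. Full scale, the value 1, is 0.1 m for a shift and pi rad for a turn. A row lasts 1/12 s, in which the tool goes at most 41.7 mm and 7.16 degrees, less where a joint would pass 70% of its speed; a pose out of reach is approached as far as the arm can. A call with a number of a shift or a turn outside -1 to 1 is refused whole. A call with a gripper value outside its range is refused whole. OPENING is the opening, from -1 (shut) to 1 (fully open), set as the call begins (- or left out, the last holds). The fingers move at their own pace and stop on an object; FORCE is the grip in N (left out, the last holds). Time passes only in rows, so rows that repeat a pose let the fingers close. It gives the time, the measured TCP pose, the force, the opening and the grip force at its end, in the units of the state.
- bot.sense(): the state, without advancing time (a new reading comes with each control period).
- viewer.grab_frame(name): name is "side" or "top" or "wrist"; returns a dict with "frame" (400x640x3 uint8, red, green, blue), "fov_y" (degrees; the focal length in pixels is half the picture's height over the tangent of half this angle, whatever the lens; pixels are square), "cx", "cy" (the principal point, pixels), "dist" ([k1, k2, p1, p2, k3] as OpenCV has them; the pictures are not rectified), "position" and "orientation" of the camera in the world; the wrist camera has in their place "T_tool_cam" (4x4, takes a point from camera to tool coordinates, whose origin is the TCP and whose axes are the flange's). Camera axes: x right, y down, z forward; pixel columns grow to the right and rows downward; lengths in m; the calibration is good to about 2 mm. A picture is of the moment at which its call begins: read the wrist's pose just before it. There is no depth.
- bot.sign_off(): hands the job in; it is judged then, once.
The state is a dict: "time_s": time; "joint_pos": joint angles; "qvel": joint speeds; "tau": joint torques, N m; "tcp_pos": TCP position; "orientation": TCP orientation; "force": force on the tool from outside, world axes, zero at the start; "wrist_torque": the same for the moment, N m; "finger_gap": opening from 0.0 (shut) to 1.0 (fully open); "finger_force": force on a finger pad.
Only numpy, scipy, OpenCV 4.12 (cv2) and the standard library are available. Lean on these libraries where they do the work, as an engineer would, in place of code of your own. Each camera call takes 0.05 s, during which the arm holds its last target. There are 200 camera calls.

## Working session

There is one attempt and no reset: what is moved stays moved. The work goes in short steps, Python scripts to look and compute and a shell command to move; the robot and the scene stay as the last step left them, time stands still between calls to the robot, and variables do not carry over. Pictures are saved under pics/ and viewed, at most 10 in all, crops included, and the job is handed in when it is done.

```bash
ls; mkdir -p pics
cat > h.py <<'E'
import numpy as np, cv2
from scipy.spatial.transform import Rotation as R
from station import bot, viewer
def cam(name):
    s=bot.sense(); f=viewer.grab_frame(name); im=np.array(f["frame"])
    fl=200/np.tan(np.radians(f["fov_y"])/2)
    K=np.array([[fl,0,f["cx"]],[0,fl,f["cy"]],[0,0,1]])
    if name=="wrist":
        T=np.eye(4);T[:3,:3]=R.from_rotvec(s["orientation"]).as_matrix();T[:3,3]=s["tcp_pos"];T=T@np.array(f["T_tool_cam"])
        Rc,p=T[:3,:3],T[:3,3]
    else:
        p=np.array(f["position"]); o=np.array(f["orientation"])
        Rc=R.from_rotvec(o).as_matrix() if o.shape==(3,) else o
    return dict(im=im,K=K,d=np.array(f["dist"],float),R=Rc,p=p)
def ray(c,uv):
    q=cv2.undistortPoints(np.array(uv,float).reshape(-1,1,2),c["K"],c["d"]).reshape(-1,2)
    v=np.c_[q,np.ones(len(q))]@c["R"].T
    return v/np.linalg.norm(v,axis=1,keepdims=True)
def plane(c,uv,z):
    v=ray(c,uv); return c["p"]+v*((z-c["p"][2])/v[:,2])[:,None]
def proj(c,P):
    P=np.array(P,float).reshape(-1,3); Rw=c["R"].T
    return cv2.projectPoints(P,cv2.Rodrigues(Rw)[0],-Rw@c["p"],c["K"],c["d"])[0].reshape(-1,2)
def tri(c1,u1,c2,u2):
    a=ray(c1,u1);b=ray(c2,u2);out=[]
    for x,y in zip(a,b):
        A=np.c_[x,-y];t=np.linalg.lstsq(A,c2["p"]-c1["p"],rcond=None)[0]
        P,Q=c1["p"]+t[0]*x,c2["p"]+t[1]*y; out.append(np.r_[(P+Q)/2,np.linalg.norm(P-Q)])
    return np.array(out)
E
python3 - <<'E'
from h import *
s=bot.sense();print(s); print(R.from_rotvec(s["orientation"]).as_matrix().round(3))
for n in("side","top","wrist"):
    c=cam(n);print(n,c["p"],c["R"].round(2).tolist(),c["K"][0,0],c["d"])
    cv2.imwrite(f"pics/{n}0.png",c["im"][...,::-1])
E
```

```text
pics
{'time_s': 0.0, 'joint_pos': array([-1.41259546e+00,  3.13988557e-01,  4.49764725e-02,  1.30358086e+00,
       -7.14655284e-06,  1.43118491e+00]), 'qvel': array([-8.30884505e-04,  6.78984399e-04, -2.18080903e-04,  7.49636502e-05,
        1.23739201e-03, -7.47203058e-04]), 'tau': array([-1.44905174e-03, -4.80617630e+01,  2.98538429e+01,  1.90953462e-02,
       -2.55191353e-04, -8.30899552e-06]), 'tcp_pos': array([ 0.1686242 , -0.54919153,  0.23041457]), 'orientation': array([-3.10505103e+00, -4.65809077e-01,  3.74344082e-05]), 'force': array([ 0.37016095,  0.36987349, -0.63256471]), 'wrist_torque': array([ 0.00012382,  0.00560137, -0.00961908]), 'finger_force': 0.0, 'finger_gap': 1.0010945166260288}
[[ 0.956  0.293 -0.   ]
 [ 0.293 -0.956  0.002]
 [ 0.    -0.002 -1.   ]]
side [ 0.42689138 -0.65785659  0.8029784 ] [[0.97, -0.17, 0.16], [-0.24, -0.73, 0.65], [0.01, -0.67, -0.75]] 373.34125043901406 [0.00489143 0.         0.         0.         0.        ]
top [ 0.38033673 -0.03307655  1.31009672] [[0.01, -0.98, 0.18], [-1.0, -0.01, 0.02], [-0.02, -0.18, -0.98]] 515.015995595789 [-0.1446019  0.         0.         0.         0.       ]
wrist [ 0.24209438 -0.52486322  0.37391173] [[0.29, -0.91, -0.29], [-0.96, -0.28, -0.09], [-0.0, 0.3, -0.95]] 357.73331742206955 [-0.03708203  0.          0.          0.          0.        ]
```

```bash
python3 -c "
import cv2,numpy as np
a=cv2.imread('pics/top0.png');print(a.shape)"
```

```text
(400, 640, 3)
```

View pics/top0.png

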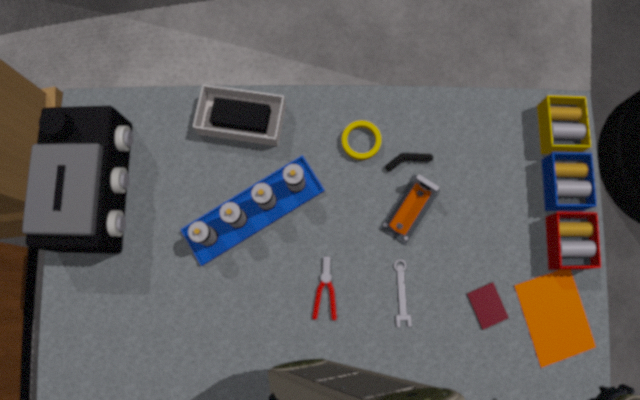

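View pics/side0.png

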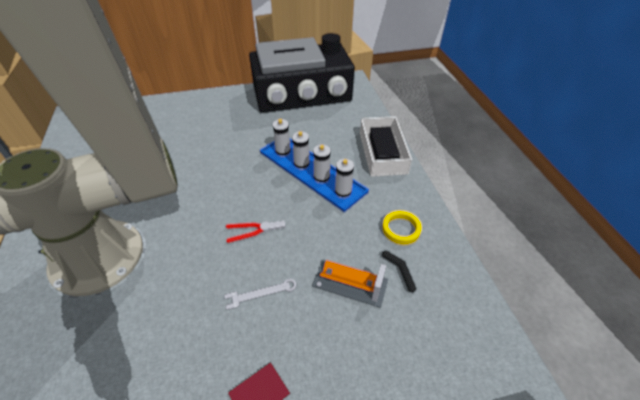

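```bash
cat > m.py <<'E'
from h import *
def blobs(im,lo,hi,roi,amin):
    hsv=cv2.cvtColor(im,cv2.COLOR_RGB2HSV); m=cv2.inRange(hsv,np.array(lo),np.array(hi))
    k=np.zeros_like(m);x0,y0,x1,y1=roi;k[y0:y1,x0:x1]=255;m&=k
    n,l,st,ce=cv2.connectedComponentsWithStats(m)
    return m,l,[(i,st[i,4],ce[i]) for i in range(1,n) if st[i,4]>=amin]
E
python3 - <<'E'
from m import *
ct,cs=cam("top"),cam("side")
for c,r,u in((ct,(185,160,310,245),(200,229)),(cs,(265,115,360,195),(281,123))):
    m,l,b=blobs(c["im"],(12,60,90),(30,255,255),r,4); print([(a,ce.round(1)) for _,a,ce in b])
nt=None
out=[]
for c,r,o in((ct,(375,165,445,250),1),(cs,(310,255,390,305),1)):
    m,l,b=blobs(c["im"],(5,140,120),(18,255,255),r,50)
    cnt=max(cv2.findContours(m,0,1)[0],key=cv2.contourArea)
    bx=cv2.boxPoints(cv2.minAreaRect(cnt)); print(bx.round(1).tolist(),plane(c,bx,.038).round(4).tolist())
    q=cv2.approxPolyDP(cnt,4,True).reshape(-1,2); print('poly',q.tolist(),plane(c,q,.038).round(4).tolist())
m,l,b=blobs(ct["im"],(100,120,60),(125,255,255),(170,140,340,275),100)
cnt=max(cv2.findContours(m,0,1)[0],key=cv2.contourArea);rr=cv2.minAreaRect(cnt);bx=cv2.boxPoints(rr)
P=plane(ct,bx,.016);print('tray',P.round(4).tolist(),P.mean(0))
E
```

```text
[(np.int32(31), array([292.3, 172.4])), (np.int32(34), array([260.3, 191.6])), (np.int32(34), array([228.4, 211.2])), (np.int32(33), array([196.3, 230.7]))]
[(np.int32(19), array([279.7, 120.7])), (np.int32(18), array([299.7, 133. ])), (np.int32(19), array([321.4, 146.9])), (np.int32(23), array([344.7, 161.5]))]
[[388.3999938964844, 225.39999389648438], [413.6000061035156, 185.8000030517578], [429.3999938964844, 195.89999389648438], [404.20001220703125, 235.5]] [[0.5584, -0.1675, 0.038], [0.66, -0.2326, 0.038], [0.6343, -0.2723, 0.038], [0.5334, -0.2068, 0.038]]
poly [[413, 189], [390, 223], [404, 234], [428, 197], [417, 197]] [[0.6517, -0.231, 0.038], [0.5645, -0.1716, 0.038], [0.5371, -0.2063, 0.038], [0.6314, -0.2686, 0.038], [0.6312, -0.2407, 0.038]]
[[319.1000061035156, 275.8999938964844], [324.29998779296875, 258.5], [376.70001220703125, 274.20001220703125], [371.5, 291.70001220703125]] [[0.5331, -0.2121, 0.038], [0.5566, -0.1678, 0.038], [0.6661, -0.2391, 0.038], [0.6395, -0.2796, 0.038]]
poly [[324, 263], [321, 276], [372, 290], [365, 284], [370, 279], [373, 286], [375, 275]] [[0.5527, -0.1801, 0.038], [0.5373, -0.2132, 0.038], [0.6419, -0.2759, 0.038], [0.6312, -0.2574, 0.038], [0.6466, -0.2476, 0.038], [0.6475, -0.2667, 0.038], [0.6615, -0.2402, 0.038]]
tray [[0.5455, 0.3681, 0.016], [0.7476, 0.0523, 0.016], [0.6514, -0.0066, 0.016], [0.4535, 0.3052, 0.016]] [0.59947132 0.17974189 0.016     ]
```

Run:
```python
from m import *
ct,cs=cam("top"),cam("side")
b1=sorted([ce for _,a,ce in blobs(ct["im"],(12,60,90),(30,255,255),(185,160,310,245),4)[2]],key=lambda p:p[0])
b2=sorted([ce for _,a,ce in blobs(cs["im"],(12,60,90),(30,255,255),(265,115,360,195),4)[2]],key=lambda p:p[0])
T=tri(ct,b1,cs,b2);print(T.round(4))
d=T[-1,:2]-T[0,:2];print(np.linalg.norm(d),np.degrees(np.arctan2(d[1],d[0])),np.linalg.norm(T[:,:2],axis=1))
```

```text
[[5.295e-01 2.913e-01 1.247e-01 3.000e-04]
 [5.762e-01 2.163e-01 1.260e-01 1.000e-04]
 [6.242e-01 1.426e-01 1.241e-01 5.000e-04]
 [6.712e-01 6.800e-02 1.247e-01 1.000e-04]]
0.2645500943100456 -57.59412599554861 [0.60431972 0.61551604 0.64026633 0.6746809 ]
```

```bash
python3 -m jog '[[0.33,-0.126,0,0],[0.66,-0.25,0,0],[1,-0.38,0,0]]' 1
python3 -m jog '[[0.33,-0.126,0,0],[0.66,-0.25,0,0],[1,-0.38,0,0]]' >/dev/null
python3 -m jog '[[0.33,-0.126,0,0],[0.66,-0.25,0,0],[1,-0.38,0,0]]' >/dev/null
python3 -m jog '[[0.33,-0.126,0,0],[0.66,-0.25,0,0],[1,-0.38,0,0]]' >/dev/null
python3 -m jog '[[0.33,-0.126,0,0],[0.66,-0.25,0,0],[1,-0.38,0,0],[1,-0.38,0,0],[1,-0.38,0,0],[1,-0.38,0,0]]'
cat > cr.py <<'E'
from m import *; import pickle,sys
c=cam("wrist");pickle.dump(c,open(sys.argv[1]+".pkl","wb"));cv2.imwrite(f"pics/{sys.argv[1]}.png",c["im"][...,::-1])
m,l,b=blobs(c["im"],(5,140,100),(18,255,255),(0,0,640,400),200)
for cnt in cv2.findContours(m,0,1)[0]:
    if cv2.contourArea(cnt)<200: continue
    q=cv2.approxPolyDP(cnt,6,True).reshape(-1,2); print(cv2.contourArea(cnt),q.tolist(),plane(c,q,.038).round(4).tolist())
E
python3 cr.py w1
```

```text
time_s: 0.6
tcp_pos: [0.2534, -0.4837, 0.2311]
orientation: [3.107, 0.463, 0.0]
force: [0.5, -0.2, -0.1]
finger_gap: 0.998
finger_force: 0.0
time_s: 1.85
tcp_pos: [0.5907, -0.2212, 0.231]
orientation: [-3.107, -0.467, 0.001]
force: [-1.0, -0.2, 0.3]
finger_gap: 1.002
finger_force: 0.0
6360.0 [[364, 97], [260, 183], [290, 217], [393, 134]] [[0.6666, -0.2364, 0.038], [0.5606, -0.1661, 0.038], [0.5352, -0.2035, 0.038], [0.6431, -0.2733, 0.038]]
```

View pics/w1.png

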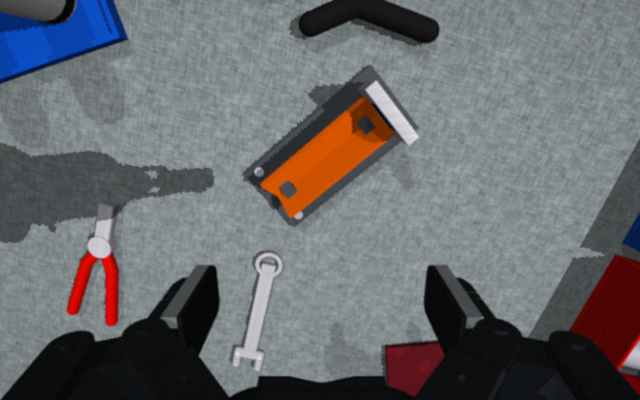

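```bash
python3 -m jog '[[0,0,0,-0.06],[0,0,0,-0.1],[0,0,0,-0.14],[0,0,0,-0.18],[0,0,0,-0.22],[0,0,0,-0.26],[0,0,0,-0.3],[0,0,0,-0.34],[0,0,0,-0.38],[0,0,0,-0.42],[0,0,0,-0.46],[0,0,0,-0.5],[0,0,0,-0.54],[0,0,0,-0.58],[0,0,0,-0.62],[0,0,0,-0.66],[0,0,0,-0.7],[0,0,0,-0.727],[0,0,0,-0.727],[0,0,0,-0.727]]'
python3 -m jog '[[0,0,0,0],[0,0,0,0]]' >/dev/null
python3 cr.py w2
cat > pl.py <<'E'
from m import *; import pickle
C=[pickle.load(open(f"w{i}.pkl","rb")) for i in (1,2)]
for c in C:
    hsv=cv2.cvtColor(c["im"],cv2.COLOR_RGB2HSV)
    m=cv2.inRange(hsv,(0,0,185),(180,40,255))
    for cnt in cv2.findContours(m,0,1)[0]:
        if cv2.contourArea(cnt)>150: 
            r=cv2.minAreaRect(cnt); print(r); P=plane(c,cv2.boxPoints(r),.073); print(P.round(4).tolist(),P.mean(0).round(4))
E
python3 pl.py
```

```text
time_s: 3.57
tcp_pos: [0.5898, -0.2228, 0.2317]
orientation: [0.871, 3.018, -0.0]
force: [-0.7, -0.4, -0.2]
finger_gap: 1.001
finger_force: 0.0
622.0 [[1, 141], [0, 196], [22, 158]] [[0.3979, -0.467, 0.038], [0.4364, -0.5106, 0.038], [0.4215, -0.4613, 0.038]]
6050.5 [[304, 112], [305, 240], [327, 234], [347, 242], [354, 113]] [[0.534, -0.2044, 0.038], [0.6417, -0.2732, 0.038], [0.6481, -0.2506, 0.038], [0.6666, -0.2379, 0.038], [0.5593, -0.166, 0.038]]
((257.9404296875, 310.5740051269531), (27.23348045349121, 116.53890228271484), 12.26477336883545)
[[0.3714, -0.189, 0.073], [0.5074, -0.1825, 0.073], [0.509, -0.2077, 0.073], [0.3724, -0.2176, 0.073]] [ 0.44   -0.1992  0.073 ]
((98.81710052490234, 238.30401611328125), (21.297687530517578, 37.35710906982422), 1.9749339818954468)
[[0.4531, -0.0296, 0.073], [0.492, -0.0271, 0.073], [0.4972, -0.0464, 0.073], [0.4586, -0.0495, 0.073]] [ 0.4752 -0.0382  0.073 ]
((392.1059265136719, 112.68770599365234), (70.72644805908203, 13.596549987792969), 52.4314079284668)
[[0.6727, -0.2311, 0.073], [0.6813, -0.2373, 0.073], [0.6498, -0.287, 0.073], [0.6406, -0.2808, 0.073]] [ 0.6611 -0.259   0.073 ]
((327.5, 264.0), (10.0, 63.0), 90.0)
[[0.6413, -0.2811, 0.073], [0.6727, -0.2312, 0.073], [0.6817, -0.2365, 0.073], [0.65, -0.2869, 0.073]] [ 0.6614 -0.2589  0.073 ]
((263.2738342285156, 23.203489303588867), (66.514892578125, 31.324481964111328), 63.970401763916016)
[[0.4347, -0.201, 0.073], [0.4385, -0.1775, 0.073], [0.4856, -0.1823, 0.073], [0.4821, -0.2067, 0.073]] [ 0.4602 -0.1919  0.073 ]
```

View pics/w2.png

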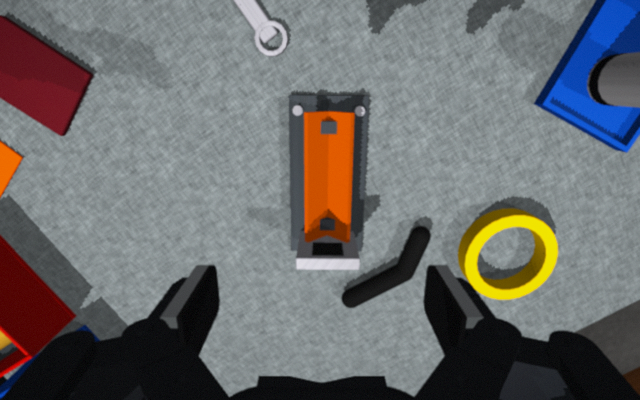

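```bash
python3 -m jog '[[0.1,0.32,0,0],[0.2,0.64,0,0],[0.288,0.963,0,0]]' >/dev/null
python3 -m jog '[[0.1,0.32,0,0],[0.2,0.64,0,0],[0.288,0.963,0,0]]' >/dev/null
python3 -m jog '[[0.1,0.32,0,0.035],[0.2,0.64,0,0.07],[0.288,0.963,0,0.105],[0.288,0.963,0,0.141],[0.288,0.963,0,0.141],[0.288,0.963,0,0.141],[0.288,0.963,0,0.141]]'
python3 - <<'E'
from h import *
s=bot.sense();M=R.from_rotvec(s["orientation"]).as_matrix()
print(M[:2,0].round(3),np.degrees(np.arctan2(M[1,0],M[0,0])))
for p in [(.5295,.2913),(.5762,.2163),(.6242,.1426),(.6712,.068)]:
    print((M.T@(np.r_[p,.071]-s["tcp_pos"])*10).round(3))
E
```

```text
time_s: 4.87
tcp_pos: [0.671, 0.0684, 0.2313]
orientation: [-1.508, -2.756, 0.001]
force: [0.1, 0.0, 0.5]
finger_gap: 0.998
finger_force: 0.0
[-0.539  0.842] 122.62707586149135
[2.64  0.011 1.602]
[ 1.757 -0.     1.602]
[0.878 0.006 1.602]
[-0.004  0.     1.603]
```

```bash
python3 -m jog '[[0,0,0.3,0],[0,0,0.6,0],[0,0,1,0],[0,0,1,0]]' >/dev/null
python3 -m jog '[[0,0,0.2,0],[0,0,0.4,0],[0,0,0.6,0],[0,0,0.6,0],[0,0,0.6,0],[0,0,0.6,0]]'
python3 -m jog '[[0,0,0,0],[0,0,0,0],[0,0,0,0],[0,0,0,0],[0,0,0,0],[0,0,0,0],[0,0,0,0]]' -1 35
python3 -m jog '[[0,0,-0.1,0],[0,0,-0.2,0],[0,0,-0.2,0],[0,0,-0.2,0],[0,0,-0.2,0],[0,0,-0.2,0],[0,0,-0.2,0]]'
```

```text
time_s: 5.7
tcp_pos: [0.6724, 0.0686, 0.0736]
orientation: [1.509, 2.753, 0.002]
force: [-0.0, -0.1, 0.4]
finger_gap: 1.002
finger_force: 0.0
time_s: 6.28
tcp_pos: [0.6719, 0.0692, 0.0729]
orientation: [1.509, 2.753, 0.001]
force: [-1.0, -0.8, 5.8]
finger_gap: 0.567
finger_force: 36.0
time_s: 6.87
tcp_pos: [0.6708, 0.0693, 0.0906]
orientation: [-1.51, -2.754, 0.001]
force: [0.5, -0.0, -1.9]
finger_gap: 0.566
finger_force: 36.5
```

```bash
python3 -m jog '[[0,0,0.1,0],[0,0,0.18,0],[0,0,0.2,0],[0,0,0.2,0],[0,0,0.2,0]]' >/dev/null
python3 -m jog '[[0,0,0,0],[0,0,0,0],[0,0,0,0],[0,0,0,0],[0,0,0,0],[0,0,0,0]]' 1
python3 -m jog '[[0.25,0,0,0],[0.5,0,0,0],[0.75,0,0,0],[0.88,0,0,0],[0.88,0,0,0],[0.88,0,0,0],[0.88,0,0,0]]'
python3 -m jog '[[0,0,0,0],[0,0,0,0],[0,0,0,0],[0,0,0,0],[0,0,0,0],[0,0,0,0],[0,0,0,0]]' -1 35
python3 -m jog '[[0,0,-0.1,0],[0,0,-0.2,0],[0,0,-0.2,0],[0,0,-0.2,0],[0,0,-0.2,0],[0,0,-0.2,0],[0,0,-0.2,0]]'
```

```text
time_s: 7.78
tcp_pos: [0.6711, 0.0693, 0.0709]
orientation: [-1.51, -2.755, 0.0]
force: [-0.2, -0.2, -0.1]
finger_gap: 1.002
finger_force: 0.0
time_s: 8.37
tcp_pos: [0.6247, 0.1429, 0.0714]
orientation: [1.51, 2.754, 0.0]
force: [0.6, 0.2, -0.1]
finger_gap: 1.004
finger_force: 0.0
time_s: 8.95
tcp_pos: [0.6242, 0.1431, 0.0715]
orientation: [1.51, 2.754, -0.0]
force: [1.0, -1.2, 1.8]
finger_gap: 0.566
finger_force: 36.5
time_s: 9.53
tcp_pos: [0.6234, 0.1435, 0.0908]
orientation: [-1.51, -2.754, 0.001]
force: [0.4, -0.0, -1.6]
finger_gap: 0.572
finger_force: 36.6
```

Empty too; next one.

```bash
python3 -m jog '[[0,0,0.1,0],[0,0,0.18,0],[0,0,0.2,0],[0,0,0.2,0],[0,0,0.2,0]]' >/dev/null
python3 -m jog '[[0,0,0,0],[0,0,0,0],[0,0,0,0],[0,0,0,0],[0,0,0,0],[0,0,0,0]]' 1
python3 -m jog '[[0.25,0,0,0],[0.5,0,0,0],[0.75,0,0,0],[0.88,0,0,0],[0.88,0,0,0],[0.88,0,0,0],[0.88,0,0,0]]'
python3 -m jog '[[0,0,0,0],[0,0,0,0],[0,0,0,0],[0,0,0,0],[0,0,0,0],[0,0,0,0],[0,0,0,0]]' -1 35
python3 -m jog '[[0,0,-0.1,0],[0,0,-0.2,0],[0,0,-0.2,0],[0,0,-0.2,0],[0,0,-0.2,0],[0,0,-0.2,0],[0,0,-0.2,0]]'
```

```text
time_s: 10.45
tcp_pos: [0.6238, 0.1435, 0.0711]
orientation: [-1.51, -2.755, 0.0]
force: [0.3, 0.2, 0.7]
finger_gap: 1.002
finger_force: 0.0
time_s: 11.03
tcp_pos: [0.5772, 0.2171, 0.0714]
orientation: [1.51, 2.754, 0.0]
force: [0.4, -0.0, -0.5]
finger_gap: 1.0
finger_force: 0.0
time_s: 11.62
tcp_pos: [0.577, 0.2171, 0.0715]
orientation: [1.51, 2.753, -0.0]
force: [0.2, -3.3, 1.8]
finger_gap: 0.567
finger_force: 37.4
time_s: 12.2
tcp_pos: [0.576, 0.2176, 0.0906]
orientation: [-1.509, -2.754, 0.001]
force: [0.5, 0.2, -7.5]
finger_gap: 0.568
finger_force: 38.0
```

```bash
python3 -m jog '[[0,0,-0.3,0],[0,0,-0.6,0],[0,0,-1,0],[0,0,-1,0]]' - 40 >/dev/null
python3 -m jog '[[0,0,-0.2,0],[0,0,-0.4,0],[0,0,-0.4,0],[0,0,-0.4,0],[0,0,-0.4,0]]'
cat > plan.py <<'E'
from h import *
s=bot.sense();M=R.from_rotvec(s["orientation"]).as_matrix()
a=np.radians(-32.7); ex=np.array([np.cos(a),np.sin(a)]); ey=np.array([-ex[1],ex[0]])
S=np.array([.6563,-.2557])
t=S+ex*(.036-.065); d=M.T@(np.r_[t,s["tcp_pos"][2]]-s["tcp_pos"])
yaw=np.degrees(np.arctan2(M[1,0],M[0,0]));print("to",t,"tool",(d*10).round(3),"yaw",yaw,"spin",-(147.3-yaw)/180)
r=s["tcp_pos"][:2]-S;print("cradle-frame tcp rel stop",r@ex,r@ey,s["tcp_pos"][2])
def G(th,h=.0885):
    st,ct=np.sin(th),np.cos(th)
    if st<.66: F=np.array([.0133*ct,.038+.0133*st])
    else: F=np.array([.024*st/np.hypot(1,st)*ct,.018+.024*np.hypot(1,st)])
    return F+h*np.array([-st,ct])
g0=G(0)
for th in range(0,91,10):
    g=(G(np.radians(th))-g0)*10;print(th,(-g).round(3))
E
python3 plan.py
```

```text
time_s: 12.95
tcp_pos: [0.576, 0.2176, 0.2295]
orientation: [-1.509, -2.754, 0.002]
force: [-0.4, 0.1, -6.0]
finger_gap: 0.563
finger_force: 48.2
to [ 0.63189619 -0.24003303] tool [-4.158e+00 -1.990e+00  1.000e-03] yaw 122.54437555784108 spin -0.13753124690088295
cradle-frame tcp rel stop -0.3232814005667728 0.35484568003049727 0.22946587199642712
0 [-0. -0.]
10 [ 0.156 -0.01 ]
20 [0.311 0.008]
30 [0.46  0.052]
40 [0.6   0.122]
50 [0.717 0.214]
60 [0.821 0.325]
70 [0.908 0.453]
80 [0.975 0.594]
90 [1.018 0.746]
```

```bash
python3 -m jog '[[-0.25,-0.12,0,0],[-0.53,-0.255,0,0],[-0.832,-0.398,0,0]]' >/dev/null
python3 -m jog '[[-0.28,-0.133,0,0],[-0.56,-0.266,0,0],[-0.832,-0.398,0,0]]' >/dev/null
python3 -m jog '[[-0.28,-0.133,0,0],[-0.56,-0.266,0,0],[-0.832,-0.398,0,0]]' >/dev/null
python3 -m jog '[[-0.28,-0.133,0,0],[-0.56,-0.266,0,0],[-0.832,-0.398,0,0]]' >/dev/null
python3 -m jog '[[-0.25,-0.12,0,-0.035],[-0.5,-0.24,0,-0.07],[-0.7,-0.335,0,-0.105],[-0.8,-0.383,0,-0.1375],[-0.832,-0.398,0,-0.1375],[-0.832,-0.398,0,-0.1375],[-0.832,-0.398,0,-0.1375],[-0.832,-0.398,0,-0.1375]]'
python3 plan.py | head -2
```

```text
time_s: 14.62
tcp_pos: [0.6323, -0.2387, 0.2306]
orientation: [-0.885, -3.013, -0.001]
force: [-0.4, 0.0, -5.8]
finger_gap: 0.563
finger_force: 48.2
to [ 0.63189619 -0.24003303] tool [-0.004 -0.013 -0.   ] yaw 147.26267823414094 spin -0.00020734314366153386
cradle-frame tcp rel stop -0.02944514337333841 0.0013499525810196922 0.230638967849994
```

```bash
python3 -m jog '[[0,-0.013,0.2,0],[0,-0.013,0.4,0],[0,-0.013,0.6,0],[0,-0.013,0.8,0],[0,-0.013,1,0],[0,-0.013,1,0],[0,-0.013,1,0]]'
python3 -m jog '[[0,0,0.08,0],[0,0,0.16,0],[0,0,0.2,0],[0,0,0.2,0],[0,0,0.2,0]]'
python3 -m jog '[[0,0,0.02,0],[0,0,0.04,0],[0,0,0.06,0],[0,0,0.06,0],[0,0,0.06,0]]'
python3 plan.py | sed -n 2p
python3 - <<'E'
from h import *
a=cam("side")["im"][215:315,290:420];b=cam("wrist")["im"]
o=np.zeros((400,1040//2+280,3),np.uint8);o[:,:520]=cv2.resize(a,(520,400));o[:175,520:]=cv2.resize(b,(280,175))
cv2.imwrite("pics/p1.png",o[...,::-1])
E
```

```text
time_s: 15.2
tcp_pos: [0.6308, -0.2394, 0.1303]
orientation: [-0.883, -3.012, -0.001]
force: [0.5, 0.5, -6.7]
finger_gap: 0.561
finger_force: 48.2
time_s: 15.62
tcp_pos: [0.6317, -0.2411, 0.1113]
orientation: [-0.885, -3.014, -0.0]
force: [0.1, -0.5, -6.7]
finger_gap: 0.567
finger_force: 48.2
time_s: 16.03
tcp_pos: [0.6317, -0.2411, 0.1051]
orientation: [-0.885, -3.014, -0.0]
force: [-0.4, -0.5, -6.3]
finger_gap: 0.564
finger_force: 48.2
cradle-frame tcp rel stop -0.028590940902742466 -0.0010456208143501027 0.10508882160855781
```

View pics/p1.png

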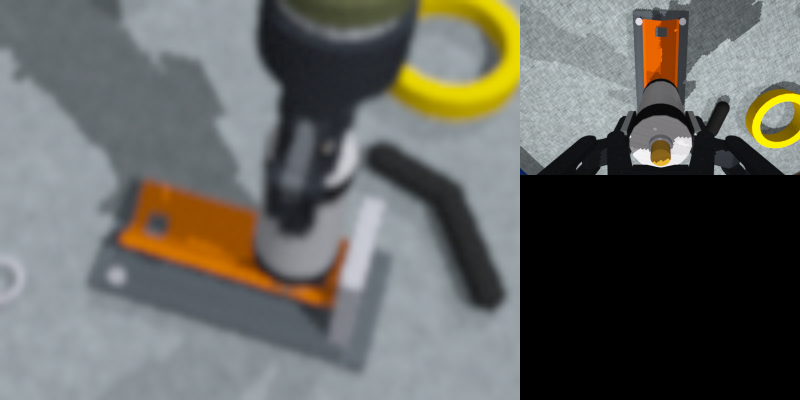

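```bash
python3 -m jog '[[0,0.01,0.01,0],[0,0.01,0.02,0],[0,0.01,0.02,0],[0,0.01,0.02,0]]' - 30
python3 -m jog '[[0,0,0.01,0],[0,0,0.02,0],[0,0,0.02,0],[0,0,0.02,0]]'
python3 -m jog '[[0.05,0,0.01,0],[0.1,0,0.01,0],[0.156,0,0.01,0],[0.156,0,0.01,0],[0.156,0,0.01,0]]'
```

```text
time_s: 16.47
tcp_pos: [0.6328, -0.2405, 0.1042]
orientation: [0.884, 3.013, -0.001]
force: [-0.9, 0.7, -1.0]
finger_gap: 0.567
finger_force: 48.6
time_s: 16.8
tcp_pos: [0.6331, -0.2407, 0.104]
orientation: [0.884, 3.011, -0.001]
force: [-3.2, 1.7, 8.6]
finger_gap: 0.562
finger_force: 49.4
time_s: 17.22
tcp_pos: [0.6224, -0.2337, 0.104]
orientation: [0.882, 3.006, -0.003]
force: [2.6, -1.1, 7.9]
finger_gap: 0.563
finger_force: 49.3
```

```bash
python3 -m jog '[[0.05,0,0.005,0],[0.1,0,0.01,0],[0.155,0,0.018,0],[0.155,0,0.018,0]]' - 25
python3 -m jog '[[0.05,0,0.015,0],[0.1,0,0.03,0],[0.15,0,0.044,0],[0.15,0,0.044,0]]'
python3 - <<'E'
from h import *
a=cam("side")["im"][215:315,290:420];b=cam("wrist")["im"]
o=np.zeros((400,800,3),np.uint8);o[:,:520]=cv2.resize(a,(520,400));o[:175,520:]=cv2.resize(b,(280,175))
o[200:,520:]=cv2.resize(b[200:400,180:460],(280,200))
cv2.imwrite("pics/p2.png",o[...,::-1])
E
```

```text
time_s: 17.55
tcp_pos: [0.6116, -0.2267, 0.1039]
orientation: [0.881, 3.0, -0.006]
force: [4.5, -3.2, 10.3]
finger_gap: 0.57
finger_force: 49.3
time_s: 17.88
tcp_pos: [0.5999, -0.2193, 0.1017]
orientation: [0.88, 2.997, -0.007]
force: [2.1, -3.3, 19.5]
finger_gap: 0.567
finger_force: 50.7
```

View pics/p2.png

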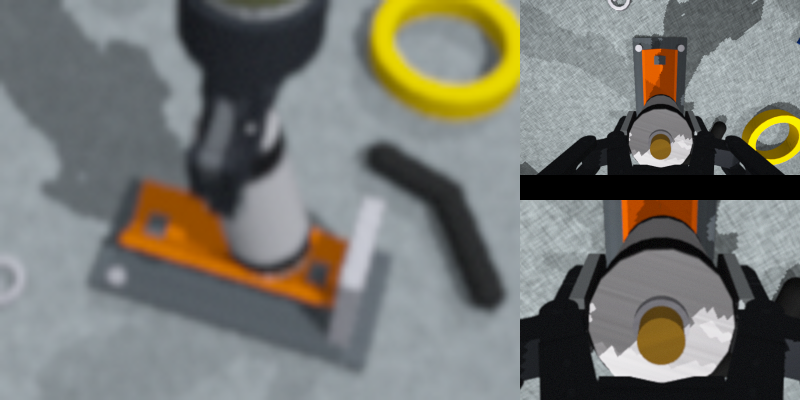

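```bash
python3 -m jog '[[0.05,0,0,0],[0.1,0,0,0],[0.15,0,0.0,0],[0.15,0,0.0,0]]'
python3 -m jog '[[0.05,0,0.015,0],[0.1,0,0.03,0],[0.15,0,0.05,0],[0.15,0,0.05,0]]'
python3 -m jog '[[0.05,0,0.02,0],[0.1,0,0.045,0],[0.13,0,0.07,0],[0.13,0,0.07,0]]'
python3 plan.py | sed -n 2p
python3 - <<'E'
from h import *
a=cam("side")["im"][215:315,290:420];b=cam("wrist")["im"]
o=np.zeros((400,800,3),np.uint8);o[:,:520]=cv2.resize(a,(520,400));o[:175,520:]=cv2.resize(b,(280,175))
o[200:,520:]=cv2.resize(b[200:400,180:460],(280,200))
cv2.imwrite("pics/p3.png",o[...,::-1])
E
```

```text
time_s: 18.32
tcp_pos: [0.5844, -0.2099, 0.0984]
orientation: [0.882, 3.004, -0.006]
force: [-0.3, -3.2, 11.6]
finger_gap: 0.567
finger_force: 51.5
time_s: 18.65
tcp_pos: [0.5707, -0.2012, 0.0923]
orientation: [0.883, 3.007, -0.005]
force: [-1.0, -2.0, 8.8]
finger_gap: 0.564
finger_force: 51.0
time_s: 18.98
tcp_pos: [0.558, -0.193, 0.0833]
orientation: [0.884, 3.012, -0.002]
force: [-0.6, -2.1, 7.3]
finger_gap: 0.563
finger_force: 49.1
cradle-frame tcp rel stop -0.11662308628637892 -0.000333803537563248 0.08334415298973005
```

View pics/p3.png

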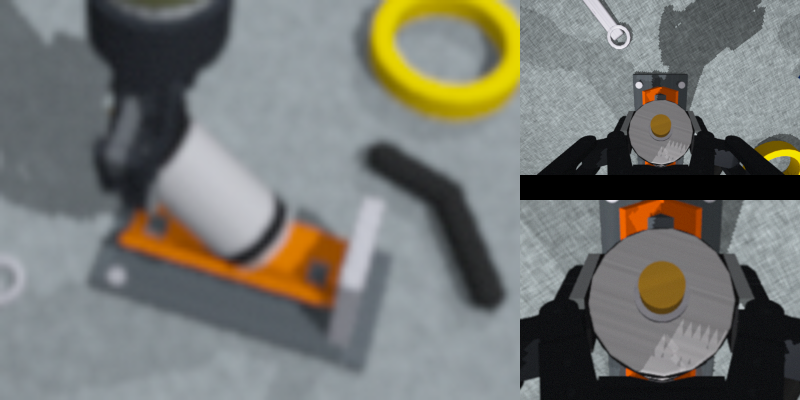

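```bash
python3 -m jog '[[0.05,0,0.05,0],[0.104,0,0.111,0],[0.15,0,0.17,0],[0.191,0,0.239,0],[0.191,0,0.239,0],[0.191,0,0.239,0]]'
python3 -m jog '[[0.035,0,0.07,0],[0.067,0,0.14,0],[0.067,0,0.14,0],[0.067,0,0.14,0]]'
python3 -m jog '[[0.02,0,0.05,0],[0.035,0,0.1,0],[0.035,0,0.1,0],[0.035,0,0.1,0]]'
python3 plan.py | sed -n 2p
python3 - <<'E'
from h import *
a=cam("side")["im"][215:315,290:420];b=cam("wrist")["im"]
o=np.zeros((400,800,3),np.uint8);o[:,:520]=cv2.resize(a,(520,400));o[:175,520:]=cv2.resize(b,(280,175))
o[200:,520:]=cv2.resize(b[200:400,180:460],(280,200))
cv2.imwrite("pics/p4.png",o[...,::-1])
E
```

```text
time_s: 19.58
tcp_pos: [0.5394, -0.1808, 0.0575]
orientation: [-0.883, -3.01, -0.001]
force: [-5.3, 1.3, 2.7]
finger_gap: 0.565
finger_force: 41.5
time_s: 19.92
tcp_pos: [0.5347, -0.1777, 0.0437]
orientation: [-0.884, -3.012, -0.001]
force: [-5.5, 0.4, 1.1]
finger_gap: 0.566
finger_force: 39.9
time_s: 20.25
tcp_pos: [0.5327, -0.1763, 0.034]
orientation: [-0.884, -3.014, -0.0]
force: [-4.4, 1.2, 0.4]
finger_gap: 0.565
finger_force: 39.5
cradle-frame tcp rel stop -0.14689088829646987 -4.876853099092392e-06 0.033953614671294596
```

View pics/p4.png

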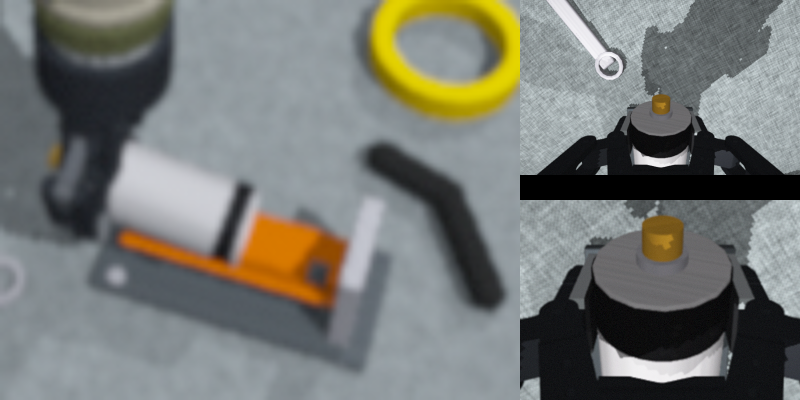

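```bash
python3 -m jog '[[0,0,0.01,0],[0,0,0.02,0],[0,0,0.02,0],[0,0,0.02,0]]'
python3 -m jog '[[0,0,0.01,0],[0,0,0.02,0],[0,0,0.02,0],[0,0,0.02,0]]'
python3 -m jog '[[0,0,0.01,0],[0,0,0.02,0],[0,0,0.02,0],[0,0,0.02,0]]'
```

```text
time_s: 20.68
tcp_pos: [0.5323, -0.1761, 0.0321]
orientation: [-0.884, -3.014, -0.0]
force: [-5.0, 1.5, 1.3]
finger_gap: 0.567
finger_force: 39.5
time_s: 21.02
tcp_pos: [0.5321, -0.176, 0.0301]
orientation: [-0.884, -3.013, -0.0]
force: [-5.8, 0.4, 2.1]
finger_gap: 0.566
finger_force: 39.4
time_s: 21.35
tcp_pos: [0.532, -0.176, 0.028]
orientation: [-0.884, -3.013, -0.0]
force: [-6.6, 1.0, 1.2]
finger_gap: 0.563
finger_force: 39.4
```

```bash
python3 -m jog '[[0,0,0.005,0],[0,0,0.01,0],[0,0,0.01,0],[0,0,0.01,0]]'
python3 -m jog '[[0,0,0.005,0],[0,0,0.01,0],[0,0,0.01,0],[0,0,0.01,0]]'
python3 - <<'E'
from h import *
a=cam("side")["im"][235:310,305:395]
cv2.imwrite("pics/p5.png",cv2.resize(a,(720,600),interpolation=cv2.INTER_CUBIC)[...,::-1])
E
```

```text
time_s: 21.68
tcp_pos: [0.532, -0.1759, 0.027]
orientation: [-0.884, -3.013, -0.0]
force: [-5.0, 0.3, 1.6]
finger_gap: 0.568
finger_force: 39.4
time_s: 22.02
tcp_pos: [0.5319, -0.176, 0.026]
orientation: [-0.884, -3.013, -0.0]
force: [-5.6, 0.3, 1.5]
finger_gap: 0.567
finger_force: 39.4
```

View pics/p5.png

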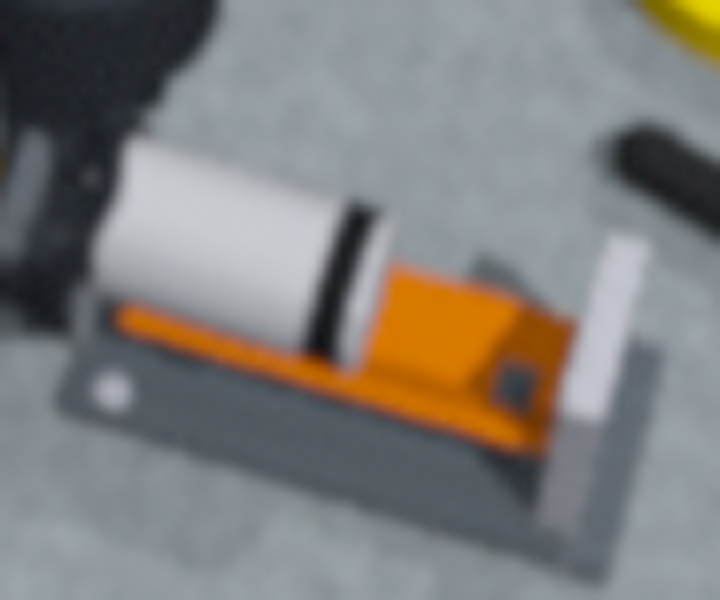

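```bash
python3 -m jog '[[0,0,0.005,0],[0,0,0.01,0],[0,0,0.01,0],[0,0,0.01,0]]'|egrep 'tcp|force:'
python3 -m jog '[[0,0,0.005,0],[0,0,0.01,0],[0,0,0.01,0],[0,0,0.01,0]]'|egrep 'tcp|force:'
```

```text
tcp_pos: [0.532, -0.1761, 0.0251]
force: [-5.5, 0.9, 2.1]
finger_force: 39.4
tcp_pos: [0.5321, -0.1763, 0.0247]
force: [-7.5, 1.8, 5.7]
finger_force: 39.6
```

```bash
python3 -m jog '[[-0.04,0,-0.005,0],[-0.08,0,-0.005,0],[-0.12,0,-0.005,0],[-0.16,0,-0.005,0],[-0.2,0,-0.005,0],[-0.2,0,-0.005,0]]'
python3 -m jog '[[-0.04,0,0,0],[-0.08,0,0,0],[-0.12,0,0,0],[-0.16,0,0,0],[-0.2,0,0,0],[-0.24,0,0,0],[-0.24,0,0,0]]'
python3 plan.py | sed -n 2p
```

```text
time_s: 23.23
tcp_pos: [0.5481, -0.1868, 0.0246]
orientation: [-0.883, -3.012, 0.0]
force: [-8.3, 1.5, 4.8]
finger_gap: 0.559
finger_force: 39.5
time_s: 23.82
tcp_pos: [0.5686, -0.2, 0.0246]
orientation: [-0.884, -3.012, 0.001]
force: [-7.3, 0.6, 3.9]
finger_gap: 0.566
finger_force: 39.4
cradle-frame tcp rel stop -0.1038916624404161 -0.0005201208535979946 0.024619377166398386
```

```bash
for i in 1; do python3 -m jog '[[-0.015,0,0,0],[-0.03,0,0,0],[-0.045,0,0,0],[-0.06,0,0,0],[-0.06,0,0,0]]'|egrep 'tcp|^force'; done
python3 -m jog '[[-0.01,0,0,0],[-0.02,0,0,0],[-0.02,0,0,0],[-0.02,0,0,0]]'|egrep 'tcp|^force'
python3 -m jog '[[-0.01,0,0,0],[-0.02,0,0,0],[-0.02,0,0,0],[-0.02,0,0,0]]'|egrep 'tcp|^force'
python3 plan.py | sed -n 2p
```

```text
tcp_pos: [0.5729, -0.2028, 0.0246]
force: [-10.5, 2.4, 5.2]
tcp_pos: [0.5744, -0.2038, 0.0245]
force: [-9.3, 1.9, 4.9]
tcp_pos: [0.5761, -0.2049, 0.0245]
force: [-8.8, 2.7, 4.0]
cradle-frame tcp rel stop -0.09496837014657673 -0.0005912175867565138 0.024524807165716804
```

```bash
python3 -m jog '[[-0.01,0,0,0],[-0.02,0,0,0],[-0.02,0,0,0],[-0.02,0,0,0]]'|egrep 'tcp|^force'
python3 -m jog '[[-0.01,0,0,0],[-0.02,0,0,0],[-0.02,0,0,0],[-0.02,0,0,0]]'|egrep 'tcp|^force'
python3 plan.py | sed -n 2p
```

```text
tcp_pos: [0.5778, -0.206, 0.0245]
force: [-9.4, 1.4, 4.8]
tcp_pos: [0.5795, -0.207, 0.0246]
force: [-9.7, 0.9, 4.6]
cradle-frame tcp rel stop -0.09092047941729045 -0.0005512719347843809 0.024574469049516157
```

```bash
python3 -m jog '[[-0.01,0,0,0],[-0.02,0,0,0],[-0.02,0,0,0],[-0.02,0,0,0]]'|egrep 'tcp|^force'
python3 -m jog '[[-0.01,0,0,0],[-0.02,0,0,0],[-0.02,0,0,0],[-0.02,0,0,0]]'|egrep 'tcp|^force'
python3 - <<'E'
from h import *
a=cam("side")["im"][235:310,305:395]
cv2.imwrite("pics/p6.png",cv2.resize(a,(720,600),interpolation=cv2.INTER_CUBIC)[...,::-1])
E
```

```text
tcp_pos: [0.5812, -0.2082, 0.0246]
force: [-9.9, 1.4, 5.2]
tcp_pos: [0.5817, -0.2085, 0.0245]
force: [-12.6, 3.4, 8.3]
```

View pics/p6.png

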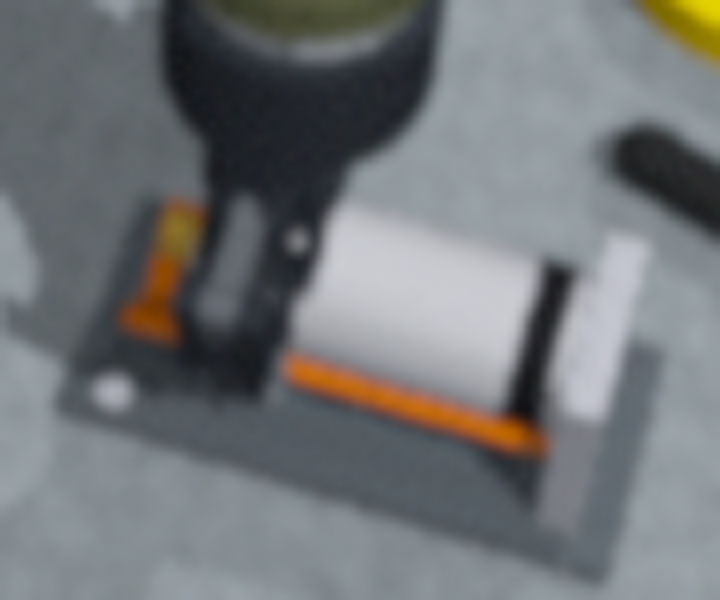

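```bash
python3 -m jog '[[-0.01,0,0,0],[-0.02,0,0,0],[-0.02,0,0,0],[-0.02,0,0,0]]'|egrep 'tcp|^force'
python3 plan.py | sed -n 2p
python3 -m jog '[[0,0,0.005,0],[0,0,0.01,0],[0,0,0.01,0],[0,0,0.01,0]]'|egrep 'tcp|^force'
```

```text
tcp_pos: [0.5817, -0.2086, 0.0243]
force: [-17.9, 5.4, 10.7]
cradle-frame tcp rel stop -0.08822075270094784 -0.0007133939786316156 0.024311083249812068
tcp_pos: [0.5817, -0.2087, 0.0242]
force: [-19.3, 6.6, 16.0]
```

```bash
python3 -m jog '[[0.01,0,-0.01,0],[0.015,0,-0.015,0],[0.015,0,-0.015,0],[0.015,0,-0.015,0]]'|egrep 'tcp|^force'
python3 -m jog '[[0,0,0,0],[0,0,0,0],[0,0,0,0],[0,0,0,0],[0,0,0,0],[0,0,0,0]]' 0.7|egrep 'tcp|force|gap'
python3 -m jog '[[0,0,-0.2,0],[0,0,-0.4,0],[0,0,-0.6,0],[0,0,-0.9,0],[0,0,-0.9,0],[0,0,-0.9,0]]'|egrep 'tcp|^force|time'
cat > fin.py <<'E'
from m import *; import pickle
c=cam("wrist");pickle.dump(c,open("f.pkl","wb"))
cv2.imwrite("pics/f1.png",c["im"][...,::-1])
a=np.radians(-32.7); ex=np.array([np.cos(a),np.sin(a)]); ey=np.array([-ex[1],ex[0]]);S=np.array([.6563,-.2557])
m,l,b=blobs(c["im"],(12,80,90),(30,255,255),(200,0,440,400),30)
for _,n,ce in b:
    P=plane(c,[ce],.052)[0,:2]-S;print(n,ce,P@ex,P@ey)
E
python3 fin.py
```

```text
tcp_pos: [0.5817, -0.2087, 0.0244]
force: [-12.1, 3.0, 5.3]
tcp_pos: [0.5858, -0.2103, 0.0254]
force: [-0.6, 0.1, 1.0]
finger_gap: 0.851
finger_force: 0.0
time_s: 28.28
tcp_pos: [0.587, -0.211, 0.1176]
force: [-0.3, -0.3, -0.1]
1032 [308.51937984 154.82267442] -0.12304198430839065 -0.006248943350590105
282 [346.40070922 151.53900709] -0.12499759072056611 0.0160213887063156
```

View pics/f1.png

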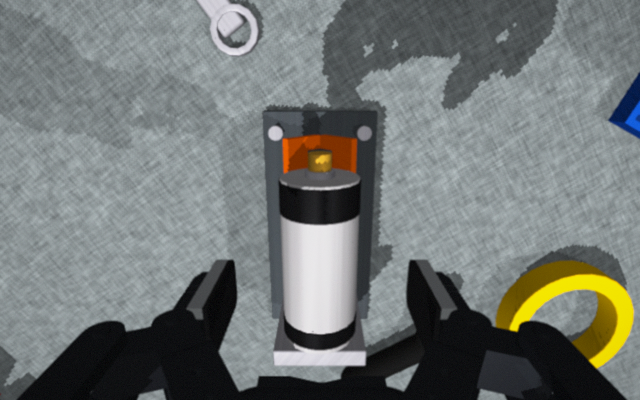

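Run:
```python
from m import *; import pickle
c=pickle.load(open("f.pkl","rb"))
a=np.radians(-32.7); ex=np.array([np.cos(a),np.sin(a)]); ey=np.array([-ex[1],ex[0]]);S=np.array([.6563,-.2557])
g=cv2.cvtColor(c["im"],cv2.COLOR_RGB2GRAY).astype(int)
W=lambda x,y,z:np.r_[S+ex*x+ey*y,z]
print(proj(c,[W(-.11,0,.076),W(0,0,.076),W(0,0,.073),W(-.124,0,.059)]).round(1))
print([(r,g[r,320]) for r in list(range(172,198,2))+list(range(322,366,2))])
# black head band axis: side edges at head band and foot band
for r in (200,250,300):
    row=c["im"][r].astype(int).max(1); print(r,[i for i in range(255,385) if abs(row[i]-row[i-1])>25])
```

```text
[[318.9 187.3]
 [319.3 354.1]
 [319.3 350.8]
 [319.1 155.4]]
[(172, np.int64(87)), (174, np.int64(96)), (176, np.int64(97)), (178, np.int64(99)), (180, np.int64(90)), (182, np.int64(83)), (184, np.int64(83)), (186, np.int64(101)), (188, np.int64(195)), (190, np.int64(109)), (192, np.int64(26)), (194, np.int64(25)), (196, np.int64(28)), (322, np.int64(224)), (324, np.int64(224)), (326, np.int64(220)), (328, np.int64(224)), (330, np.int64(222)), (332, np.int64(224)), (334, np.int64(114)), (336, np.int64(27)), (338, np.int64(26)), (340, np.int64(27)), (342, np.int64(26)), (344, np.int64(26)), (346, np.int64(25)), (348, np.int64(28)), (350, np.int64(157)), (352, np.int64(221)), (354, np.int64(217)), (356, np.int64(214)), (358, np.int64(215)), (360, np.int64(220)), (362, np.int64(219)), (364, np.int64(211))]
200 [279, 381]
250 [269, 282, 358]
300 [284, 371]
```

```bash
python3 -m jog '[[0,0,-0.3,0],[0,0,-0.6,0],[0,0,-0.6,0],[0,0,-0.6,0],[0,0,-0.6,0],[0,0,-0.6,0]]'|egrep 'tcp|^force|time'
python3 - <<'E'
from m import *
c,r=cam("top"),(185,160,310,245)
b=[ce for _,a,ce in blobs(c["im"],(12,60,90),(30,255,255),r,4)[2]]
print(plane(c,b,.125).round(4))
s=cam("side");print([ce.round(1) for _,a,ce in blobs(s["im"],(12,60,90),(30,255,255),(265,115,360,195),4)[2]])
E
```

```text
time_s: 28.83
tcp_pos: [0.5843, -0.2096, 0.1731]
force: [-0.6, -0.1, -1.3]
[[0.6707 0.0682 0.125 ]
 [0.6236 0.143  0.125 ]
 [0.5296 0.2912 0.125 ]]
[array([279.7, 120.8]), array([321.3, 146.6])]
```

The three empty housings still stand upright at their tray places, so I'm handing the job in.

```bash
python3 -c "
from station import bot
print(bot.sign_off())"
```

```text
the job is handed in; nothing more can be done
None
```

I found the heavy housing by lifting (7.5 N against under 2 N for the two empties I lifted) and laid it in the cradle with its nozzle away from the plate and its foot home within about 1 mm; the other three still stand in the tray, and the job is handed in at about 29 s with no verdict shown (I viewed 11 pictures, one over the limit of 10).

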